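# Refit the heater's pointer knob and hold it pressed in

## Task

The pointer knob has come off the heater's control box: pick up the loose knob with the bar grip that is pointed at one end, turn it so that the key flat in its bore matches the flat of the bare D-shaped spindle on the box, and push it fully home on the spindle. Then press the knob right in against the spindle's spring, as one does to light the heater, and finish while still holding it pressed in with the fingers: do not let go. Leave the round knob and the other things on the bench where they are.

Things in the scene. Friction and masses are not known exactly. Their poses are not given: they have to be found in the camera images.
- knob_grip (a point): Middle of the bar grip of the loose black pointer knob, on its axis, 40 mm above its underside. The knob stands upright, bore down, 52 mm high, 60 g. The bar spans heights 19 to 52 mm, is 16 mm thick along y and runs along x from -21 mm to the pointed end at +24 mm (sides parallel to +15). x points to the pointed end; z up. Below 19 mm: round hub and skirt, 34 to 44 mm across.
- knob_under (a point): Centre of the pointer knob's underside, 40 mm below knob_grip, same axes. Here the D-shaped bore opens: 16 mm deep, 15.6 mm in diameter, its key flat 3.3 mm from the axis on the +x side, i.e. under the bar's pointed end. A pale line along the bar's top runs from the axis to that end.
- spindle_tip (a point): Centre of the top of the bare upright brass D-spindle on the grey box, 82 mm above the bench unpressed. z up, x points out through its flat. 14 mm in diameter, flat 2.5 mm from the axis, top edge bevelled 1.2 mm. The knob enters only with its x along the spindle's x (about 7 degrees and 0.8 mm to spare). Home, the knob's underside is 16 mm below this point. Its starting angle varies; stiff to turn (0.3 N m).
- control_box: Grey heater control box, fixed, 120 mm (x) by 200 mm (y), 50 mm high; origin at the centre of its underside. The spindle stands at x -20, y -45 mm on its top, through a hexagonal collar 25 mm across and 4 mm high. A round knob is already fitted at x -20, y +45 mm, its top 85 mm above the bench. Short pipe ends stick out 42 mm at its +x and +y sides.
- spindle (a joint): How far the spindle is pressed in, in m: 0 free, 0.008 at its stop. A spring pushes it back out with 4 N at 0, rising evenly to 10 N at 0.008.
- round_knob: A loose round fluted knob of another appliance, 44 mm across, 32 mm high; origin at the centre of its underside. Leave it.
- tape_roll: Roll of masking tape, 100 mm across, 25 mm high, lying flat; origin at the centre of its underside. Leave it.
- pliers: Pliers lying flat, 182 mm long along y, 55 mm wide, 14 mm high; origin at the centre of the underside. Leave them.
- nail_tin: Open grey tin of nails, 67 mm across, 88 mm high; origin at the centre of its underside. Leave it.
- pencil: Flat carpenter's pencil, 160 mm long along y, 15 mm wide, 9 mm high; origin at the centre of the underside. Leave it.
Things that resemble listed ones, but are neither listed nor needed, are in the scene too. Leave any green, pink or purple look-alike of the part that bears knob_grip alone.

How it is judged:
By the outcome, as a careful person would: the job done as asked, in the order asked, and still so for the second after the job is handed in, while the arm keeps its last pose, push and grip.
It also fails if it takes over 40 s, if anything falls off the work surface, if the arm or the gripper's body presses on something with over 40 N, if the wrist force passes 120 N, or if a joint passes its speed limit or range.

## Robot

A 6-joint arm with a two-finger parallel gripper is mounted at the origin on a cart in front of the work surface, level with it; the furniture and walls round the work are solid. World frame = base frame: x ahead of the robot, y to its left, z up, the work surface at z = 0. Lengths are in mm, angles in rad, forces in N, time in s.
With the tool pointing down it reaches from about 425 to 950 mm from the base axis. Payload 3.5 kg.
Tool frame: the origin (TCP) lies midway between the tips of the shut fingers; the grasp point (between the pads) lies 19 mm behind it; z points along the fingers, y is the line along which they close (so a half turn about z gives the same grasp; the last joint's range is limited). The gripper opens to 85 mm and grips with 20 to 120 N. Pads are 22 mm wide; open, the fingers measure 114 mm over their backs; the gripper's body (76 mm by 85 mm) begins 54 mm behind the grasp point. The pads swing forward as they close: fully open they stand 13 mm farther back than shut.
Start: joints at [1.018, 0.286, 1.577, -0, 1.279, -0.15], TCP at [264.56, 620.978, 231.325] pointing down, gripper open.
Joint ranges: [-2.77, 2.77], [-0.9, 2.22], [0.21, 2.48], [-1.53, 4.67], [0.24, 2.81], [-2.84, 2.84]. Speed limits (rad/s): [2.79, 2.79, 3.14, 3.14, 3.14, 3.14].

## Interface

Orientations are given as a unit quaternion [w, x, y, z].
In Python, from plant import get_state, capture, get_calibration, finish_job gives the robot as it stands.
- The arm moves only by the tool apply_moves, never from a script. Its argument "commands" is a list of rows, each a list of 4 numbers: the shift along the tool's x, y, z in cm, then the turn about the tool's z in degrees. In form: [[x, y, z, twist], ...]. A call has 1 to 20 rows; each row is the pose to reach, as a shift and turn from the pose commanded when the call began, along the tool's axes at that moment; what a row does not reach only later rows make up. A row lasts 1/10 s, in which the tool goes at most 50 mm and 8.59 degrees, less where a joint would pass 70% of its speed; a pose out of reach is approached as far as the arm can. A call with a gripper value outside its range is refused whole. "grip" is the opening, from 0 (shut) to 1 (fully open), set as the call begins (left out, the last holds). The fingers move at their own pace and stop on an object; "force" is the grip in N (left out, the last holds). Time passes only in rows, so rows that repeat a pose let the fingers close. It gives the time, the measured TCP pose, the force, the opening and the grip force at its end, in the units of the state.
- get_state(): the state, without advancing time (a new reading comes with each control period).
- capture(name): name is "side" or "top" or "wrist"; returns (picture, depth): 480x640x3 uint8, red, green, blue; 480x640 float32, mm along the optical axis (not along the pixel's ray), 0 where there is no reading.
- get_calibration(name): a dict with "fx", "fy", "cx", "cy" (pixels), "pose" (4x4, takes a point from camera to world coordinates); the wrist camera has in their place "T_tool_cam" (4x4, takes a point from camera to tool coordinates, whose origin is the TCP and whose axes are the flange's). Camera axes: x right, y down, z forward; pixel columns grow to the right and rows downward; lengths in mm; the calibration is good to about 2 mm. A picture is of the moment at which its call begins: read the wrist's pose just before it. get_calibration takes no time and is no camera call.
- finish_job(): hands the job in; it is judged then, once.
The state is a dict: "clock": time; "joints": joint angles; "qvel": joint speeds; "effort": joint torques, N m; "tcp_pos": TCP position; "eef_rot": TCP orientation; "wrist_force": force on the tool from outside, world axes, zero at the start; "wrist_torque": the same for the moment, N m; "opening": finger opening in mm; "gripper_force": force on a finger pad.
Only numpy, scipy, OpenCV 4.12 (cv2) and the standard library are available. Lean on these libraries where they do the work, as an engineer would, in place of code of your own. Each camera call takes 0.05 s, during which the arm holds its last target. There are 200 camera calls.

## Working session

There is one attempt and no reset: what is moved stays moved. The work goes in short steps, Python scripts to look and compute and a tool call to move; the robot and the scene stay as the last step left them, time stands still between calls to the robot, and variables do not carry over. Pictures are saved under pics/ and viewed, at most 10 in all, crops included, and the job is handed in when it is done.

Besides the shell and the picture viewer there is one more tool, called as a command line: name --pt "numbers of a row" for each row, then --argument value for the rest. apply_moves: Moves the arm, as the interface text tells. Its arguments: {"type":"object","properties":{"commands":{"type":"array","items":{"type":"array","items":{"type":"number"}}},"grip":{"type":"number"},"force":{"type":"number"}},"required":["commands"]}

```bash
mkdir -p pics; ls
cat > h.py <<'E'
import numpy as np, cv2
from plant import get_state, capture, get_calibration, finish_job
from scipy.spatial.transform import Rotation as R
def tool():
    s=get_state(); q=s['eef_rot']; T=np.eye(4)
    T[:3,:3]=R.from_quat([q[1],q[2],q[3],q[0]]).as_matrix(); T[:3,3]=s['tcp_pos']; return T
def cam(name):
    c=get_calibration(name)
    P=tool()@np.array(c['T_tool_cam']) if name=='wrist' else np.array(c['pose'])
    im,d=capture(name); return c,P,im,d
def ray(c,P,uv,z):
    uv=np.atleast_2d(uv).astype(float)
    r=np.c_[(uv[:,0]-c['cx'])/c['fx'],(uv[:,1]-c['cy'])/c['fy'],np.ones(len(uv))]@P[:3,:3].T
    return P[:3,3]+r*((z-P[2,3])/r[:,2])[:,None]
def cloud(c,P,d):
    v,u=np.mgrid[:480,:640]
    p=np.stack([(u-c['cx'])/c['fx']*d,(v-c['cy'])/c['fy']*d,d],-1)
    return p@P[:3,:3].T+P[:3,3]
E
python3 - <<'E'
from h import *
for n in ['top','side']:
    c,P,im,d=cam(n); cv2.imwrite(f'pics/{n}0.png',im[...,::-1]); np.savez(f'{n}0.npz',im=im,d=d,P=P)
    print(n,P.round(2).tolist(),c['fx'],c['cx'],c['cy'])
print(get_state()); print(np.array(get_calibration('wrist')['T_tool_cam']).round(2).tolist())
E
```

```text
pics
top [[-0.25, -0.92, 0.3, 204.65], [-0.97, 0.24, -0.09, -7.08], [0.01, -0.31, -0.95, 1200.99], [0.0, 0.0, 0.0, 1.0]] 519.9230959941891 321.1878689109097 239.84251851342415
side [[0.85, -0.33, 0.42, 206.23], [-0.53, -0.54, 0.65, -674.8], [0.01, -0.77, -0.63, 620.37], [0.0, 0.0, 0.0, 1.0]] 433.2571297472631 321.19620557122295 237.02659415380384
{'clock': 0.1, 'joints': array([ 1.01799205e+00,  2.87080333e-01,  1.57808370e+00, -2.30955303e-05,
        1.27861473e+00, -1.50028107e-01]), 'qvel': array([-0.00121209, -0.00089141, -0.00305815, -0.00264651,  0.00239819,
        0.00055044]), 'effort': array([ 6.31667535e-04, -4.07295156e+01, -2.93698204e+01, -1.24840235e-04,
        3.39051672e-03,  2.33157131e-06]), 'tcp_pos': array([264.24827732, 620.45206112, 230.05459177]), 'eef_rot': array([-3.65879410e-04,  2.00026163e-01,  9.79789947e-01, -1.03005575e-03]), 'wrist_force': array([-0.16768525,  0.19839087, -0.34278588]), 'wrist_torque': array([0.00763925, 0.00988682, 0.0381656 ]), 'gripper_force': 0.0, 'opening': 85.63419309261765}
[[0.0, -0.95, -0.3, 75.53], [1.0, 0.0, -0.0, -0.12], [0.0, -0.3, 0.95, -143.41], [0.0, 0.0, 0.0, 1.0]]
```

View pics/top0.png

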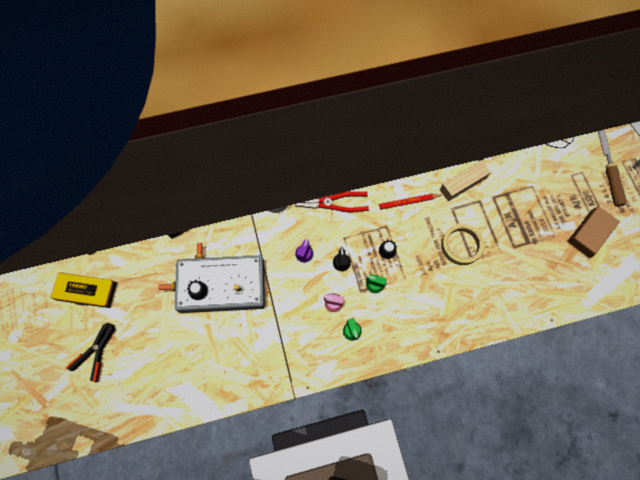

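View pics/side0.png

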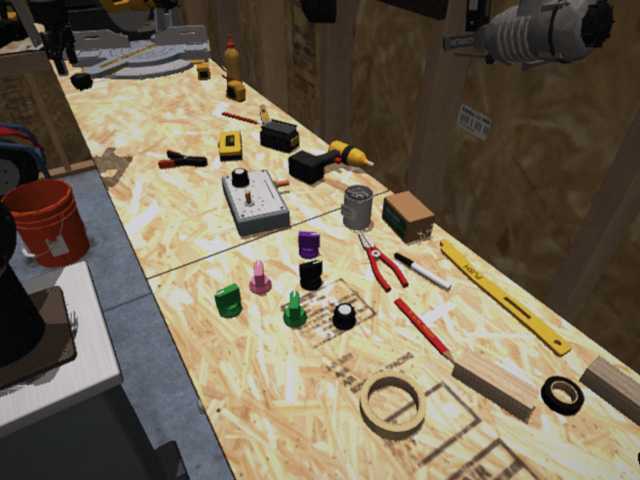

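Top view: candidates are the black pointer knob (342,260), purple (305,251), pink (334,301), greens (376,283) and (352,329), loose round knob (388,249) and fitted round knob (198,290). I choose the black one with the bar at (342,260). The spindle is at (238,287).

Run:
```python
from h import *
c=get_calibration('top');f=np.load('top0.npz');im,d,P=f['im'],f['d'],f['P']
W=cloud(c,P,d)
for n,uv,z in [('knob',(342,260),35),('spindle',(238,287),82),('fitted',(198,289),85),('purple',(305,251),40),('pink',(334,301),40),('green1',(376,283),40),('green2',(352,329),40),('round',(388,249),32)]:
    print(n,ray(c,P,uv,z).round(0),W[uv[1],uv[0]].round(0))
a=cv2.resize(im[230:340,170:410],None,fx=3.3,fy=3.3,interpolation=cv2.INTER_CUBIC)
cv2.imwrite('pics/crop.png',a[...,::-1])
print(tool().round(3))
```

```text
knob [[ 513. -149.   35.]] [ 507. -147.   55.]
spindle [[499.  94.  82.]] [499.  94.  80.]
fitted [[515. 179.  85.]] [515. 179.  86.]
purple [[554. -71.  40.]] [551. -70.  49.]
pink [[ 423. -105.   40.]] [ 420. -104.   56.]
green1 [[ 439. -209.   40.]] [ 440. -210.   37.]
green2 [[ 352. -127.   40.]] [ 350. -126.   52.]
round [[ 512. -262.   32.]] [ 512. -261.   32.]
[[-9.20000e-01  3.92000e-01 -1.00000e-03  2.64248e+02]
 [ 3.92000e-01  9.20000e-01 -2.00000e-03  6.20452e+02]
 [ 0.00000e+00 -2.00000e-03 -1.00000e+00  2.30055e+02]
 [ 0.00000e+00  0.00000e+00  0.00000e+00  1.00000e+00]]
```

View pics/crop.png

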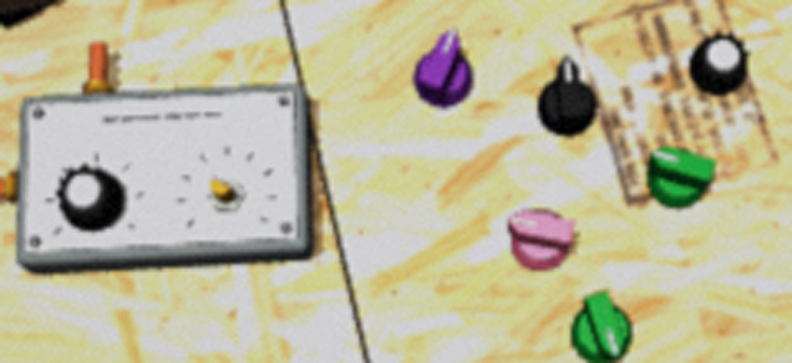

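The crop shows the black bar knob at (567,105), pointed end and pale line towards the top of the image (about +x world). It is the only black pointer knob. The brass spindle is at (224,188). Next I move above the spindle for a close look.

apply_moves --pt "-42.2 -39.2 7 0" --pt "-42.2 -39.2 7 0" --pt "-42.2 -39.2 7 0" --pt "-42.2 -39.2 7 0" --pt "-42.2 -39.2 7 0" --pt "-42.2 -39.2 7 0" --pt "-42.2 -39.2 7 0" --pt "-42.2 -39.2 7 0" --pt "-42.2 -39.2 7 0" --pt "-42.2 -39.2 7 0" --pt "-42.2 -39.2 7 0" --pt "-42.2 -39.2 7 0" --pt "-42.2 -39.2 7 0" --pt "-42.2 -39.2 7 0" --pt "-42.2 -39.2 7 0" --pt "-42.2 -39.2 7 0"

```text
clock: 1.7
tcp_pos: [498.7, 96.1, 161.4]
eef_rot: [-0.0, 0.199, 0.98, 0.0]
wrist_force: [-0.7, -0.1, -1.0]
opening: 85.7
gripper_force: 0.0
```

Run:
```python
from h import *
c,P,im,d=cam('wrist'); cv2.imwrite('pics/w1.png',im[...,::-1]); np.savez('w1.npz',im=im,d=d,P=P)
print(tool().round(3),get_state()['joints'])
```

```text
[[-9.21000e-01  3.90000e-01  0.00000e+00  4.98707e+02]
 [ 3.90000e-01  9.21000e-01  0.00000e+00  9.60710e+01]
 [-0.00000e+00  0.00000e+00 -1.00000e+00  1.61425e+02]
 [ 0.00000e+00  0.00000e+00  0.00000e+00  1.00000e+00]] [-9.74047804e-03 -1.39227942e-02  2.04454577e+00  1.08966860e-04
  1.11087842e+00 -1.17977166e+00]
```

View pics/w1.png

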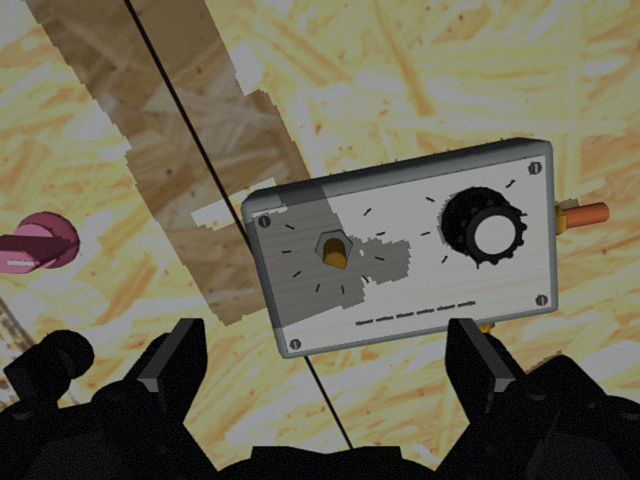

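Run:
```python
from h import *
c=get_calibration('wrist');f=np.load('w1.npz');im,d,P=f['im'],f['d'],f['P']
W=cloud(c,P,d)
print(W[244:272:4,322:352:4,2].round(0))
a=im[220:290,300:375]
cv2.imwrite('pics/sp.png',cv2.resize(a,None,fx=8,fy=8,interpolation=cv2.INTER_CUBIC)[...,::-1])
m=(W[...,2]>78.5)&(W[...,2]<90)
m[:, :300]=0;m[:,375:]=0;m[:220]=0;m[290:]=0
p=ray(c,P,np.argwhere(m)[:,::-1],82)[:,:2]
h=cv2.convexHull(p.astype(np.float32))[:,0]
print(len(p),p.mean(0),p.min(0),p.max(0)); print(h.round(1).tolist())
```

```text
[[56. 63. 68. 70. 68. 60. 55. 56.]
 [55. 71. 76. 77. 76. 71. 55. 54.]
 [56. 79. 83. 83. 82. 80. 54. 51.]
 [55. 83. 82. 82. 83. 82. 54. 52.]
 [51. 82. 82. 83. 84. 83. 82. 51.]
 [50. 51. 83. 83. 83. 82. 50. 50.]
 [50. 50. 51. 52. 51. 83. 51. 51.]]
351 [503.34899964  99.55535348] [496.85313786  92.4346212 ] [510.99956293 105.46574107]
[[511.0, 101.4000015258789], [510.70001220703125, 102.19999694824219], [509.70001220703125, 103.19999694824219], [508.29998779296875, 104.4000015258789], [507.1000061035156, 104.9000015258789], [506.6000061035156, 105.0999984741211], [504.1000061035156, 105.5], [502.0, 105.0999984741211], [499.6000061035156, 104.19999694824219], [498.3999938964844, 102.9000015258789], [498.0, 101.80000305175781], [497.5, 100.80000305175781], [496.8999938964844, 99.19999694824219], [497.6000061035156, 96.4000015258789], [498.29998779296875, 94.9000015258789], [499.20001220703125, 93.9000015258789], [501.3999938964844, 92.9000015258789], [502.5, 92.4000015258789], [503.29998779296875, 92.69999694824219], [504.6000061035156, 94.0999984741211], [509.5, 99.5], [510.79998779296875, 100.9000015258789]]
```

View pics/sp.png

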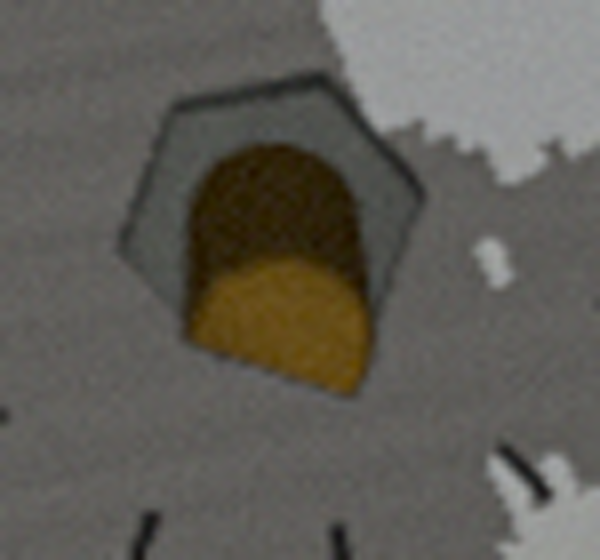

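The crop shows the D-spindle's top with its flat edge from (185,340) to (355,395), facing down-left in the image (world heading about -42°). I'll refine the centre and angle.

Run:
```python
from h import *
from scipy.optimize import least_squares
c=get_calibration('wrist');f=np.load('w1.npz');im,d,P=f['im'],f['d'],f['P']
hsv=cv2.cvtColor(im,cv2.COLOR_RGB2HSV)
m=((hsv[...,1]>130)&(hsv[...,2]>80)).astype(np.uint8); q=np.zeros_like(m);q[220:290,300:375]=m[220:290,300:375]
ct=max(cv2.findContours(q,0,cv2.CHAIN_APPROX_NONE)[0],key=cv2.contourArea)[:,0]
print(cv2.contourArea(ct),ct.min(0),ct.max(0))
p=ray(c,P,ct,82)[:,:2]
a0=np.deg2rad(-42)
def res(x):
    v=p-x[:2]; n=np.array([np.cos(x[2]),np.sin(x[2])])
    # signed distance to D outline
    return np.maximum(np.hypot(*v.T)-x[3],v@n-(x[3]-4.5))
r=least_squares(res,[503,100,a0,6.5],loss='soft_l1',f_scale=.3)
print(r.x[:2],np.rad2deg(r.x[2]),r.x[3],np.abs(res(r.x)).mean())
```

```text
209.5 [325 253] [345 268]
[505.58597842  98.42497639] -43.703391835565164 5.988972028855856 0.18473615102724614
```

apply_moves --pt "-11 -21.5 2.6 0" --pt "-11 -21.5 2.6 0" --pt "-11 -21.5 2.6 0" --pt "-11 -21.5 2.6 0" --pt "-11 -21.5 2.6 0" --pt "-11 -21.5 2.6 0" --pt "-11 -21.5 2.6 0" --pt "-11 -21.5 2.6 0" --pt "-11 -21.5 2.6 0"

```text
clock: 2.65
tcp_pos: [516.1, -144.3, 135.4]
eef_rot: [-0.0, 0.199, 0.98, 0.0]
wrist_force: [-0.5, 0.2, -0.1]
opening: 85.2
gripper_force: 0.0
```

Run:
```python
from h import *
c,P,im,d=cam('wrist'); cv2.imwrite('pics/w2.png',im[...,::-1]); np.savez('w2.npz',im=im,d=d,P=P)
print(tool().round(3),get_state()['joints'])
W=cloud(c,P,d); z=W[...,2]
m=(z>47)&(z<60)&(im.max(2)<255); 
n,l,s,ce=cv2.connectedComponentsWithStats(m.astype(np.uint8))
for i in range(1,n):
    if s[i,4]>150: print(s[i],ce[i],W[l==i].mean(0).round(1),im[l==i].mean(0).round())
```

```text
[[-9.21000e-01  3.90000e-01  0.00000e+00  5.16146e+02]
 [ 3.90000e-01  9.21000e-01  0.00000e+00 -1.44398e+02]
 [-0.00000e+00  0.00000e+00 -1.00000e+00  1.35490e+02]
 [ 0.00000e+00  0.00000e+00  0.00000e+00  1.00000e+00]] [-4.62237479e-01  8.24401125e-02  1.99742778e+00  1.47456415e-04
  1.06160656e+00 -1.63273676e+00]
[ 290   58   88   37 2705] [329.89168207  76.21109057] [ 429.7 -105.8   52.7] [138.  88. 104.]
[ 130  169   83   38 2250] [167.36666667 188.03866667] [ 447.7 -210.7   52.6] [23. 86. 37.]
[ 298  221   42   76 1883] [320.06903877 256.74455656] [ 517.6 -148.8   52.7] [24. 24. 23.]
[ 453  235   49   74 2004] [475.61277445 269.92914172] [560.8 -67.8  52.3] [ 92.  46. 114.]
[569 391  28  17 227] [585.88986784 400.44052863] [677.8 -27.2  51.3] [48. 46. 40.]
```

View pics/w2.png

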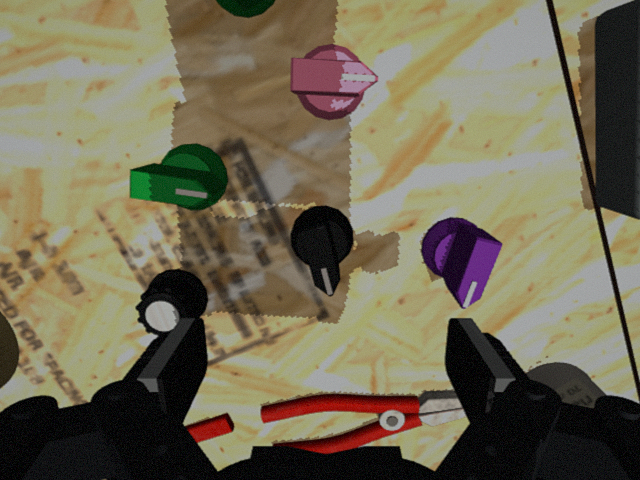

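Wrist view: the black pointer knob's bar is at (320,257), with its pale line and point towards (328,292), and neighbours are clear of the finger path.

```bash
cat >> h.py <<'E'
def bar(c,P,im,d,z0,box,tol=4,dbg=True):
    """top of bar at height z0 inside box (u0,v0,u1,v1): axis estimate and heading"""
    W=cloud(c,P,d); m=np.abs(W[...,2]-z0)<tol; k=np.zeros_like(m); u0,v0,u1,v1=box; k[v0:v1,u0:u1]=m[v0:v1,u0:u1]
    n,l,s,ce=cv2.connectedComponentsWithStats(k.astype(np.uint8)); i=1+np.argmax(s[1:,4])
    p=ray(c,P,np.argwhere(l==i)[:,::-1],z0)[:,:2]
    (cx,cy),(w,h),a=cv2.minAreaRect(p.astype(np.float32))
    if w<h: a+=90
    pale=(l==i)&(im.min(2)>70); q=ray(c,P,np.argwhere(pale)[:,::-1],z0)[:,:2]
    v=p-p.mean(0); e=np.linalg.eigh(v.T@v)[1][:,1]; g=q.mean(0)-p.mean(0)
    if e@g<0:e=-e
    t=v@e; s_=v@np.array([-e[1],e[0]])
    print('centroid',p.mean(0),'rect',(cx,cy),w,h,'angRect',a,'pca',np.degrees(np.arctan2(e[1],e[0])),'paleN',len(q),'pale c',q.mean(0),'extent',t.min(),t.max(),s_.min(),s_.max())
    if len(q)>8:
        vx,vy,_,_=cv2.fitLine(q.astype(np.float32),cv2.DIST_HUBER,0,.01,.01).ravel(); print('pale ang',np.degrees(np.arctan2(vy,vx)))
E
python3 - <<'E'
from h import *
c=get_calibration('wrist');f=np.load('w2.npz');im,d,P=f['im'],f['d'],f['P']
bar(c,P,im,d,52,(290,200,360,310),3)
E
```

```text
centroid [ 518.08322476 -148.95922025] rect (520.350341796875, -149.3179168701172) 16.092350006103516 45.56190490722656 angRect 171.13746643066406 pca -8.992527239912532 paleN 151 pale c [ 532.94871001 -151.76946427] extent -20.47731084881993 25.078082207176408 -8.0746435426464 8.049250080722395
pale ang -8.088013
```

apply_moves --pt "-0.42 -0.33 0 -7" --pt "-0.42 -0.33 0 -14" --pt "-0.42 -0.33 2 -14" --pt "-0.42 -0.33 4 -14" --pt "-0.42 -0.33 6 -14" --pt "-0.42 -0.33 8 -14" --pt "-0.42 -0.33 9.5 -14" --pt "-0.42 -0.33 10.5 -14" --pt "-0.42 -0.33 11 -14" --pt "-0.42 -0.33 11 -14" --pt "-0.42 -0.33 11 -14" --grip 0.55 --force 80

```text
clock: 3.8
tcp_pos: [519.3, -150.9, 26.1]
eef_rot: [0.001, 0.079, 0.997, -0.0]
wrist_force: [-0.9, -0.6, -0.2]
opening: 47.0
gripper_force: 0.0
```

apply_moves --pt "0 0 0 0" --pt "0 0 0 0" --pt "0 0 0 0" --pt "0 0 0 0" --pt "0 0 0 0" --pt "0 0 0 0" --pt "0 0 0 0" --pt "0 0 0 0" --grip 0 --force 80

```text
clock: 4.6
tcp_pos: [519.4, -151.1, 26.3]
eef_rot: [0.001, 0.079, 0.997, -0.0]
wrist_force: [-0.4, 0.3, 5.5]
opening: 14.4
gripper_force: 79.8
```

apply_moves --pt "0 0 -2 0" --pt "0 0 -5 0" --pt "0 0 -9 0" --pt "0 0 -14 0" --pt "2 8 -14 8" --pt "3 13 -14 16" --pt "4 18 -14 24" --pt "5 22.5 -14 32" --pt "5.3 24.4 -14 34.6" --pt "5.3 24.4 -14 34.6" --pt "5.3 24.4 -14 34.6" --pt "5.3 24.4 -14 34.6" --pt "5.3 24.4 -14 34.6"

```text
clock: 5.9
tcp_pos: [504.8, 97.2, 165.0]
eef_rot: [-0.0, 0.373, 0.928, -0.0]
wrist_force: [0.8, 0.2, -0.7]
opening: 14.9
gripper_force: 79.1
```

Run:
```python
from h import *
c,P,im,d=cam('wrist'); cv2.imwrite('pics/w3.png',im[...,::-1]); np.savez('w3.npz',im=im,d=d,P=P)
T=tool();print(T.round(4),get_state()['joints'],get_state()['opening'])
```

```text
[[-7.219000e-01  6.920000e-01 -3.000000e-04  5.049636e+02]
 [ 6.920000e-01  7.219000e-01 -4.000000e-04  9.715340e+01]
 [-0.000000e+00 -5.000000e-04 -1.000000e+00  1.651194e+02]
 [ 0.000000e+00  0.000000e+00  0.000000e+00  1.000000e+00]] [-7.24031444e-03 -3.43177393e-03  2.02681815e+00 -4.15111482e-04
  1.11854209e+00 -8.13585095e-01] 14.648254699629156
```

View pics/w3.png

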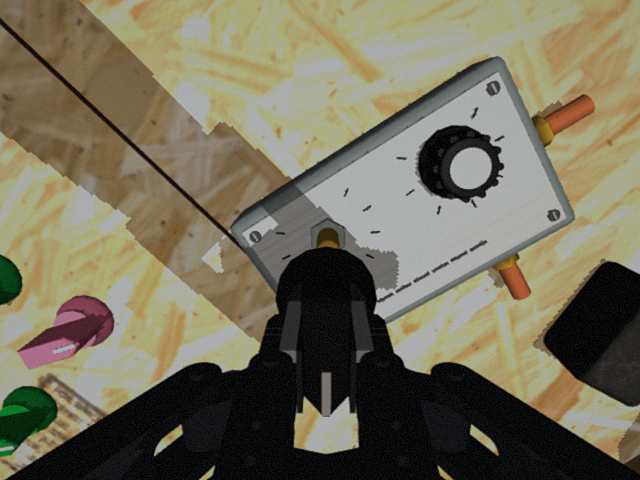

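The picture shows the knob held straight, its point at (327,415), its skirt spanning columns 276–377 with its top edge at row 248, and the spindle partly visible behind it at (328,238). Next I compute the apparent offset in the wrist camera.

Run:
```python
from h import *
c=get_calibration('wrist');f=np.load('w3.npz');im,d,P=f['im'],f['d'],f['P']
T=np.array([[-.7219,.6920,0],[.692,.7219,0],[0,0,-1]]); tcp=np.array([504.96,97.15,165.12])
W=cloud(c,P,d); loc=(W-tcp)@T   # tool coords
# pale line
v,u=np.mgrid[:480,:640]
pm=(im.min(2)>70)&(u>315)&(u<340)&(v>365)&(v<420)
print('pale px',pm.sum(),u[pm].mean(),v[pm].min(),v[pm].max(),'depth z',W[pm][:,2].mean())
zt=tcp[2]+25.7
q=(ray(c,P,np.c_[u[pm],v[pm]],zt)-tcp)@T
vx,vy,_,_=cv2.fitLine(q[:,:2].astype(np.float32),cv2.DIST_L2,0,.01,.01).ravel()
print('pale tool xy mean',q.mean(0),'min',q.min(0),'max',q.max(0),'ang',np.degrees(np.arctan(vy/vx)))
print('tip',(ray(c,P,(326.5,415.5),zt)-tcp)@T)
# skirt: points at heights underside..+8 from depth
zb=tcp[2]-26.3
dark=(im.max(2)<70)&(v>240)&(v<310)&(u>260)&(u<390)
s=dark&(W[...,2]>zb-6)&(W[...,2]<zb+14)
print('skirt z',np.percentile(W[s][:,2],[5,50,95]))
# outer silhouette: row-wise left/right and top; fit circle at plane of skirt
for z in (zb,zb+4,zb+8):
    ct=np.array([(u[r][dark[r]].min(),r) for r in range(250,285,2)]+[(u[r][dark[r]].max(),r) for r in range(250,285,2)])
    p=((ray(c,P,ct,z)-tcp)@T)[:,:2]
    A=np.c_[2*p,np.ones(len(p))];x=np.linalg.lstsq(A,(p**2).sum(1),rcond=None)[0]
    print('circle z',z-zb,x[:2],np.sqrt(x[2]+x[0]**2+x[1]**2))
print('spindle in tool',(np.array([505.59,98.42,82])-tcp)@T)
# spindle's visible arc now: brass pixels
hsv=cv2.cvtColor(im,cv2.COLOR_RGB2HSV); b=(hsv[...,1]>130)&(hsv[...,2]>40)&(v>220)&(v<255)&(u>305)&(u<350)
print('brass',b.sum(),u[b].min(),u[b].max(),v[b].min(),v[b].max())
for r in range(226,250,3):
    k=u[r][b[r]]; 
    if len(k): print(r,k.min(),k.max(),W[r,k.min():k.max()+1,2].mean().round(1),((ray(c,P,(k.mean(),r),70)-tcp)@T).round(2))
```

```text
pale px 565 326.9946902654867 373 419 depth z 136.62846255120516
pale tool xy mean [-17.02040687   0.59303875 -25.7       ] min [-24.52613245  -3.1953709  -25.7       ] max [ -6.04002324   4.7536752  -25.7       ] ang -3.1214592
tip [[-23.05990755   0.43131878 -25.7       ]]
skirt z [141.67100968 148.41332655 152.00053671]
circle z 0.0 [-2.14523677 -2.42253663] 25.137756087099383
circle z 4.0 [-0.31015878 -2.35992731] 24.54486349736026
circle z 8.0 [ 1.52491921 -2.29731798] 23.951970907621103
spindle in tool [ 0.424043  1.352773 83.12    ]
brass 364 317 338 228 248
229 323 332 58.6 [[10.48  1.02 95.12]]
232 320 336 63.6 [[ 8.61  1.32 95.12]]
235 318 336 69.7 [[ 6.73  0.72 95.12]]
238 318 337 75.9 [[ 4.85  1.03 95.12]]
241 318 338 80.4 [[ 2.95  1.61 95.12]]
244 317 338 82.4 [[ 1.05  1.04 95.12]]
247 317 338 108.9 [[-0.87  1.39 95.12]]
```

Run:
```python
from h import *
c=get_calibration('wrist');f=np.load('w3.npz');im,d,P=f['im'],f['d'],f['P']
T=np.array([[-.7219,.6920,0],[.692,.7219,0],[0,0,-1]]); tcp=np.array([504.96,97.15,165.12])
W=cloud(c,P,d);v,u=np.mgrid[:480,:640]
zt=tcp[2]+25.7; zb=tcp[2]-26.3
top=(np.abs(W[...,2]-zt)<5)&(u>300)&(u<352)&(v>300)&(v<425)
pm=top&(im.min(2)>60)&(u>318)&(u<336)
print(top.sum(),np.median(W[top][:,2]),zt)
q=((ray(c,P,np.c_[u[pm],v[pm]],zt)-tcp)@T)[:,:2]
vx,vy,_,_=cv2.fitLine(q.astype(np.float32),cv2.DIST_L2,0,.01,.01).ravel()
print('pale',pm.sum(),q.mean(0),q.min(0),q.max(0),np.degrees(np.arctan(vy/vx)))
p=((ray(c,P,np.c_[u[top],v[top]],zt)-tcp)@T)[:,:2]; print('bar x',np.percentile(p,[0.2,50,99.8],axis=0).round(2).tolist())
s=(W[...,2]>zb-4)&(W[...,2]<zb+25)&(u>255)&(u<395)&(v>235)&(v<300)
pts=[]
for r in range(252,284,2):
    k=u[r][s[r]]; pts+=[(k.min()-.5,r),(k.max()+.5,r)]
    if r%8==4: print(r,k.min(),k.max(),W[r,k.min()+1,2].round(1),W[r,k.max()-1,2].round(1))
for k in range(305,350,3): pts.append((k,v[:,k][s[:,k]].min()-.5))
pts=np.array(pts,float)
for h in (0,4,8):
    a=((ray(c,P,pts,zb+h)-tcp)@T)[:,:2]; A=np.c_[2*a,np.ones(len(a))];x=np.linalg.lstsq(A,(a**2).sum(1),rcond=None)[0]
    print(h,x[:2],np.sqrt(x[2]+x[0]**2+x[1]**2))
```

```text
5055 191.61025504699205 190.82
pale 404 [-14.40253685   0.25473799] [-23.27033274  -2.14736391] [-5.65500302  3.33891777] -0.13043466
bar x [[-22.85, -7.78], [1.93, 0.21], [20.16, 8.21]]
252 303 348 142.4 140.9
260 290 361 140.6 140.2
268 285 366 145.2 144.1
276 280 371 146.0 145.5
0 [-0.60224479 -0.03624817] 21.936536318421826
4 [ 1.19644059 -0.02992122] 21.41914686716485
8 [ 2.99512597 -0.02359428] 20.901757415907884
```

Run:
```python
from h import *
c=get_calibration('wrist');f=np.load('w2.npz');im,d,P=f['im'],f['d'],f['P']
W=cloud(c,P,d);v,u=np.mgrid[:480,:640]
s=(im.max(2)<75)&(W[...,2]>3)&(u>280)&(u<365)&(v>195)&(v<275)
pts=[]
for r in range(214,244,2):
    k=u[r][s[r]]; pts+=[(k.min()-.5,r),(k.max()+.5,r)]
for k in range(306,340,3): pts.append((k,v[:,k][s[:,k]].min()-.5))
pts=np.array(pts,float)
for h in (0,4,8):
    a=ray(c,P,pts,h)[:,:2]; A=np.c_[2*a,np.ones(len(a))];x=np.linalg.lstsq(A,(a**2).sum(1),rcond=None)[0]
    dd=x[:2]-[518.7,-149.1]; kx=np.array([np.cos(np.radians(-9)),np.sin(np.radians(-9))])
    print(h,x[:2],np.sqrt(x[2]+x[0]**2+x[1]**2),'along knob x',dd@kx,'y',dd@[-kx[1],kx[0]])
```

```text
0 [ 520.72883702 -150.42052587] 22.58150462209212 along knob x 2.2104344230777895 y -0.9868879715428582
4 [ 519.66383944 -149.91219282] 22.257569231075585 along knob x 1.0790279265500238 y -0.6514156669658991
8 [ 518.59884187 -149.40385976] 21.933633840061784 along knob x -0.05237856997554935 y -0.3159433623882476
```

apply_moves --pt "-0.04 0.1 1 0" --pt "-0.04 0.1 3 0" --pt "-0.04 0.1 4.5 0" --pt "-0.04 0.1 5.3 0" --pt "-0.04 0.1 5.3 0" --pt "-0.04 0.1 5.3 0" --pt "-0.04 0.1 5.6 0" --pt "-0.04 0.1 5.8 0" --pt "-0.04 0.1 6.0 0" --pt "-0.04 0.1 6.2 0" --pt "-0.04 0.1 6.2 0"

```text
clock: 7.05
tcp_pos: [505.6, 99.1, 103.0]
eef_rot: [-0.0, 0.372, 0.928, -0.0]
wrist_force: [0.6, -0.5, -1.8]
opening: 14.4
gripper_force: 79.3
```

apply_moves --pt "0 0 0.3 0" --pt "0 0 0.6 0" --pt "0 0 0.8 0" --pt "0 0 0.9 0" --pt "0 0 0.9 0" --pt "0 0 0.9 0"

```text
clock: 7.65
tcp_pos: [505.7, 99.1, 94.2]
eef_rot: [-0.0, 0.372, 0.928, -0.0]
wrist_force: [-0.4, 0.3, -0.5]
opening: 14.8
gripper_force: 79.2
```

Run:
```python
from h import *
s=get_state();print(s['tcp_pos'],s['wrist_force'],s['wrist_torque'])
c,P,im,d=cam('wrist'); np.savez('w4.npz',im=im,d=d,P=P)
c,P,im,d=cam('side')
cv2.imwrite('pics/s4.png',cv2.resize(im[130:260,190:330],None,fx=4,fy=4,interpolation=cv2.INTER_CUBIC)[...,::-1])
```

```text
[505.68222978  99.09959114  94.23046279] [-0.42569433  0.26909673 -0.53656845] [-0.04840896  0.04585065  0.0192016 ]
```

View pics/s4.png

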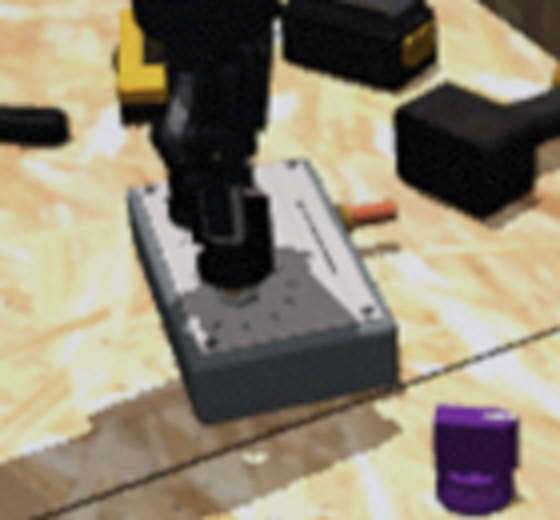

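The side view shows the knob's skirt just above the collar at (235,275) with no reaction force, so the spindle is in the bore. Now I push home and press in.

apply_moves --pt "0 0 0.1 0" --pt "0 0 0.2 0" --pt "0 0 0.25 0" --pt "0 0 0.3 0" --pt "0 0 0.3 0"

```text
clock: 8.25
tcp_pos: [505.9, 99.0, 91.7]
eef_rot: [0.0, 0.372, 0.928, -0.0]
wrist_force: [-1.9, 0.2, 2.9]
opening: 14.4
gripper_force: 79.7
```

apply_moves --pt "0 0 0.1 0" --pt "0 0 0.2 0" --pt "0 0 0.3 0" --pt "0 0 0.4 0" --pt "0 0 0.5 0" --pt "0 0 0.5 0" --pt "0 0 0.5 0"

```text
clock: 8.95
tcp_pos: [505.9, 99.0, 86.9]
eef_rot: [-0.0, 0.372, 0.928, -0.0]
wrist_force: [-4.6, -0.5, 6.2]
opening: 14.3
gripper_force: 80.2
```

apply_moves --pt "0 0 0.1 0" --pt "0 0 0.2 0" --pt "0 0 0.25 0" --pt "0 0 0.3 0" --pt "0 0 0.3 0"

```text
clock: 9.45
tcp_pos: [506.0, 99.0, 84.3]
eef_rot: [-0.0, 0.372, 0.928, -0.0]
wrist_force: [-4.7, -1.4, 8.8]
opening: 14.4
gripper_force: 80.5
```

apply_moves --pt "0 0 0.05 0" --pt "0 0 0.1 0" --pt "0 0 0.1 0" --pt "0 0 0.1 0" --pt "0 0 0.1 0"

```text
clock: 9.95
tcp_pos: [506.1, 99.1, 84.1]
eef_rot: [-0.0, 0.372, 0.928, -0.0]
wrist_force: [-5.2, -0.3, 12.2]
opening: 14.9
gripper_force: 81.1
```

apply_moves --pt "0 0 0.05 0" --pt "0 0 0.1 0" --pt "0 0 0.15 0" --pt "0 0 0.15 0" --pt "0 0 0.15 0" --pt "0 0 0.15 0"

```text
clock: 10.55
tcp_pos: [506.2, 99.1, 83.9]
eef_rot: [-0.0, 0.372, 0.928, -0.0]
wrist_force: [-9.3, -1.5, 19.0]
opening: 14.4
gripper_force: 82.1
```

Run:
```python
from h import *
c,P,im,d=cam('side'); c2,P2,im2,d2=cam('wrist')
v,u=np.mgrid[:480,:640]; W=cloud(c2,P2,d2); s=get_state()
t=(np.abs(W[...,2]-110)<6)&(u>310)&(u<345)&(v>320)&(v<420)
print('bar top z (expect 110 = 58+52)',np.median(W[t][:,2]),t.sum(),s['tcp_pos'],s['wrist_force'],s['clock'])
cv2.imwrite('pics/s5.png',cv2.resize(im[130:260,190:330],None,fx=4,fy=4,interpolation=cv2.INTER_CUBIC)[...,::-1])
```

```text
bar top z (expect 110 = 58+52) 110.58586657576197 3033 [506.22771044  99.06271334  83.94071163] [-9.64925107 -1.28784942 19.24389467] 10.65
```

View pics/s5.png

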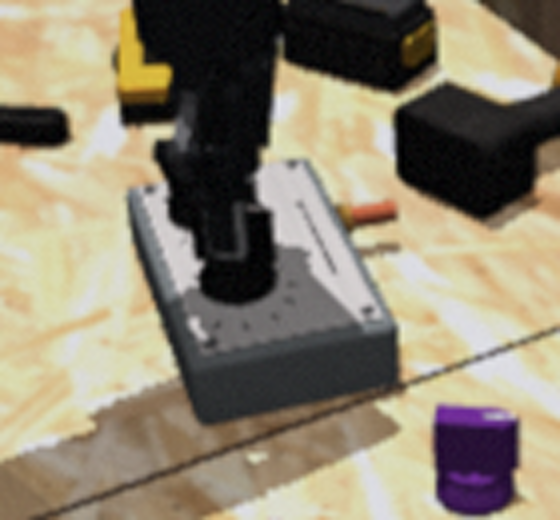

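The picture shows the knob pressed down close over the collar at (237,285). The bar top measures 110.6 mm against an expected 110 mm, so it is fully home and pressed to the stop. I'm handing in.

```bash
python3 -c "
from plant import finish_job
print(finish_job())"
```

```text
the job is handed in; nothing more can be done
None
```

I fitted the black pointer knob on the D-spindle, pressed it in to the spring's stop (bar top 110.6 mm against 110 mm expected, 19 N push), and handed the job in at 10.7 s with the fingers still holding it pressed.

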